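# Stroke a linear slide and park it on its tight spot

## Robot

A 6-joint arm with a two-finger parallel gripper is mounted at the origin on the work surface; the furniture and walls round the work are solid. World frame = base frame: x ahead of the robot, y to its left, z up, the work surface at z = 0. Lengths are in m, angles in rad, forces in N, time in s.
With the tool pointing down it reaches from about 0.225 to 0.875 m from the base axis. Payload 3.4 kg.
Tool frame: the origin (TCP) lies on the centre line of the jaws, within the pads' length; the fingertips stand 17 mm ahead of it and the grasp point (between the pads) lies 2 mm behind it (nose_length is the distance from the TCP to the fingertips, in m); z points along the fingers, y is the line along which they close (so a half turn about z gives the same grasp; the last joint's range is limited). The gripper opens to 85 mm and grips with 20 to 120 N. Pads are 22 mm wide; open, the fingers measure 114 mm over their backs; the gripper's body (76 mm by 85 mm) begins 54 mm behind the grasp point. The pads swing forward as they close: fully open they stand 13 mm farther back than shut.
Start: joints at [-1.395, 0.276, 1.505, -0, 1.361, -0.121], TCP at [0.168, -0.55, 0.248] pointing down, gripper open.
Joint ranges: [-2.89, 2.89], [-0.75, 2.08], [0.22, 2.7], [-1.18, 4.32], [0.11, 2.71], [-2.7, 2.7]. Speed limits (rad/s): [2.57, 2.57, 3.14, 3.14, 3.14, 3.14].

## Interface

Orientations are given as a unit quaternion [w, x, y, z].
In Python, from rig import get_state, get_image, sign_off, find_in, place_of, nose_length gives the robot as it stands.
- The arm moves only by the tool apply_moves, never from a script. Its argument "deltas" is one flat list of numbers, 5 for each row, row after row: the finger opening in mm, from 0 to 85.4, then the shift along the tool's x, y, z in mm, then the turn about the tool's z in degrees. A call has 1 to 12 rows; each row is the pose to reach, as a shift and turn from the pose commanded when the call began, along the tool's axes at that moment; what a row does not reach only later rows make up. A row lasts 1/12 s, in which the tool goes at most 41.7 mm and 7.16 degrees, less where a joint would pass 70% of its speed; a pose out of reach is approached as far as the arm can. A call with a gripper value outside its range is refused whole. The fingers move at their own pace and stop on an object; "squeeze" is the grip in N (left out, the last holds). Time passes only in rows, so rows that repeat a pose let the fingers close. It gives the time, the measured TCP pose, the force, the opening and the grip force at its end, in the units of the state.
- get_state(): the state, without advancing time (a new reading comes with each control period).
- get_image(name): name is "scene" or "top"; returns a dict with "frame" (384x512x3 uint8, red, green, blue), "K" (3x3 intrinsics, pixels), "position" and "orientation" of the camera in the world. Camera axes: x right, y down, z forward; pixel columns grow to the right and rows downward; lengths in m; the calibration is good to about 2 mm. A picture is of the moment at which its call begins. There is no depth.
- sign_off(): hands the job in; it is judged then, once.
Trained networks look in a picture, given as the dict that the camera call returned (one of the last four; its "shot" number tells which), for a name from the list of things; names that differ only in an ending like _2 or _b are one class to them, and where a whole thing is asked for, a point or a joint stands for the part that bears it (a point fixed in the world has none). Each returns a list of dicts, best first, with "score" (0 to 1); they miss things now and then, are a little off and sometimes report something else, mostly with a low value. They report only what shows in the picture. A call takes as long as a camera call.
- find_in(query, picture): "point" ([column, row] in pixels, amid what is visible of it).
- place_of(query, picture): "point" ([column, row] in pixels: a listed point, or the origin of a listed thing).
The state is a dict: "clock": time; "qpos": joint angles; "qd": joint speeds; "effort": joint torques, N m; "position": TCP position; "ee_rot": TCP orientation; "contact_force": force on the tool from outside, world axes, zero at the start; "moment": the same for the moment, N m; "width": finger opening in m; "gripper_force": force on a finger pad.
Only numpy, scipy, OpenCV 4.12 (cv2) and the standard library are available. Lean on these libraries where they do the work, as an engineer would, in place of code of your own. Each camera call takes 0.05 s, during which the arm holds its last target. There are 200 camera calls.

## Task

This linear slide has one tight spot somewhere in its travel. Move the carriage slowly and gently right up against the rubber stop at the right-hand end (as seen from the robot), then all the way back against the left-hand stop, feeling on the way for the place where it drags; do not ram the stops. Then bring the carriage back to the middle of that place and leave it standing there, and leave the ring, the bush and the screw in front of the slide alone.

Things in the scene. Friction and masses are not known exactly. Their poses are not given: they have to be found in the camera images.
- slide_unit: the whole slide, fixed to the table: aluminium plate 94 x 330 x 12 mm, a dark end block at each end (70 x 22 mm, tops with screw heads 53 mm above the table) and a steel rail between. Origin at the centre of the plate's underside, on the table; y runs along the rail to the left-hand end, z up, x away from the robot. Turned up to 0.3 rad either way.
- rail: steel rail 24 x 266 x 22 mm fixed on the plate; origin at the middle of its underside, axes as slide_unit. The tight spot is inside it, unseen; its middle is met at least 50 mm before the left end of the carriage's travel, 30 mm before the right. Coming onto it from either side, resistance jumps to 8 N and climbs to 12-16 N in 12 mm, is 8-11 N over the middle 12 mm, then 3-5 N for 12 mm.
- carriage: steel carriage block 62 mm across the rail, 60 mm long along it (with its black end seals), top 58 mm above the table; slides along slide_unit's y, 180 mm between the stops. Origin at its middle on the rail's top, 34 mm above the table. About 0.4 kg. Runs with 1.2 N of drag except at the tight spot; stays where it is left.
- tab (a point): centre of the upright aluminium tab on top of the carriage, 86 mm above the table: the tab is 36 mm across the rail, 16 mm along the rail (grip it by these two faces), rising from 63 to 106 mm above the table; lengthwise at the carriage's middle, and on the rail's centre line
- right_stop: round rubber stop, 14 mm across, on the right-hand end block; origin at the centre of the face the carriage meets (its end is 30 mm from the carriage's middle), 44 mm above the table. It gives about 1 mm for every 2.5 N. More than 20 N is ramming.
- left_stop: the same on the left-hand end block
- ring_gauge: plain steel ring 64 mm across, 20 mm high, loose on the table in front of the slide, a bystander; origin at the centre of its underside
- turned_part: flanged aluminium bush 48 mm across, 28 mm high, loose on the table in front of the slide, a bystander; origin at the centre of its underside
- cap_screw: small steel cap screw standing on its head, 13 mm across, 21 mm high, loose on the table in front of the slide, a bystander; origin at the centre of its underside

How it is judged:
On the way, in this order (a step that is already met when the one before it is completed fails the run):
1. the carriage is pressed lightly (over 1.5 N) against the right-hand stop (contact force between right_stop and carriage above 1.5 N), for 0.1 s.
2. then the carriage is pressed lightly (over 1.5 N) against the left-hand stop (contact force between left_stop and carriage above 1.5 N), for 0.1 s.
At the end, for the whole second after the job is handed in: the carriage stands at rest within about 8 mm of the middle of the tight spot, where the rail rubs on it with more than 10.8 N (contact force between rail and carriage above 10.8 N and linear speed of carriage below 0.005 m/s); the robot touches nothing.
It fails at once if a stop is rammed (over 20 N) (contact force between any of right_stop, left_stop and carriage above 20 N).
It fails at once if the carriage is run faster than 0.2 m/s (linear speed of carriage above 0.2 m/s).
It fails at once if the ring, bush or screw is moved by more than 20 mm (distance of any of ring_gauge, turned_part, cap_screw from where it was at the start of the episode above 0.02 m).
It also fails if it takes over 64 s, if anything falls off the work surface, if the arm or the gripper's body presses on something with over 40 N, if the wrist force passes 120 N, or if a joint passes its speed limit or range.

## Working session

There is one attempt and no reset: what is moved stays moved. The work goes in short steps, Python scripts to look and compute and a tool call to move; the robot and the scene stay as the last step left them, time stands still between calls to the robot, and variables do not carry over. Pictures are saved under pics/ and viewed, at most 10 in all, crops included, and the job is handed in when it is done.

Besides the shell and the picture viewer there is one more tool, called after "Call:" as name(argument=value, ...), one argument or row to a line, values as JSON. apply_moves: Moves the arm, as the interface text tells. Its arguments: {"type":"object","properties":{"deltas":{"type":"array"},"squeeze":{"type":"number"}},"required":["deltas"]}

```bash
mkdir -p pics; cat > h.py <<'E'
import numpy as np, cv2
from scipy.spatial.transform import Rotation as R
from rig import *
def rot(q): return R.from_quat([q[1],q[2],q[3],q[0]])
def ray(p,im):
    d=np.linalg.inv(im["K"])@np.array([p[0],p[1],1.]); return np.array(im["position"]),rot(im["orientation"]).apply(d)
def atz(p,im,z):
    o,d=ray(p,im); return o+d*(z-o[2])/d[2]
Z=dict(slide_unit=0,rail=.012,carriage=.034,tab=.086,right_stop=.044,left_stop=.044,ring_gauge=0,turned_part=0,cap_screw=0)
E
python3 - <<'E'
from h import *
s=get_state(); print(s)
for n in ("scene","top"):
    im=get_image(n); cv2.imwrite(f"pics/{n}0.png",im["frame"][:,:,::-1])
    print(n,im["position"])
    for k,z in Z.items():
        for r in place_of(k,im)[:2]: print(k,np.round(r["point"],1),round(r["score"],2),np.round(atz(r["point"],im,z),4))
E
```

```text
{'clock': 0.0, 'qpos': array([-1.39501997e+00,  2.76620141e-01,  1.50618163e+00,  1.11559859e-05,
        1.36067867e+00, -1.21000801e-01]), 'qd': array([ 0.00023313, -0.00144568,  0.00036933, -0.00074114,  0.00157618,
       -0.00069117]), 'effort': array([-2.66627707e-03, -4.16778374e+01, -2.45804197e+01, -1.93260153e-04,
        1.08545437e-02, -3.37359239e-06]), 'position': array([ 0.16806092, -0.54935703,  0.24740601]), 'ee_rot': array([-9.43687817e-04,  9.89010334e-01,  1.47843392e-01, -2.03957199e-05]), 'contact_force': array([-0.99567645,  0.55337365, -0.06787685]), 'moment': array([-0.01749217, -0.00793131,  0.03878276]), 'gripper_force': 0.0, 'width': 0.08556421510578807}
scene [-0.14895466  0.46629738  0.4563595 ]
slide_unit [255.9 212.9] 0.76 [0.5583 0.0057 0.    ]
rail [255.4 209. ] 0.85 [0.5535 0.0102 0.012 ]
carriage [221.9 211.1] 0.89 [0.542  0.0898 0.034 ]
tab [222.4 186. ] 0.97 [0.5382 0.0906 0.086 ]
right_stop [302.3 181.3] 0.56 [ 0.5566 -0.1029  0.044 ]
left_stop [206.8 212.4] 0.46 [0.5345 0.124  0.044 ]
ring_gauge [265.6 254.4] 0.63 [0.4263 0.0699 0.    ]
turned_part [329.5 218. ] 0.77 [ 0.4702 -0.1065  0.    ]
turned_part [259.6 208.4] 0.52 [ 0.5705 -0.0107  0.    ]
cap_screw [282.7 232.6] 0.64 [0.4705 0.0036 0.    ]
cap_screw [327.5 218.2] 0.37 [ 0.4715 -0.1026  0.    ]
top [0.32588503 0.02311913 0.90160516]
slide_unit [271.5 182. ] 0.77 [0.5454 0.0047 0.    ]
rail [270.  178.6] 0.55 [0.55  0.009 0.012]
carriage [230.  177.5] 0.93 [0.5385 0.0965 0.034 ]
tab [229.8 173.6] 0.56 [0.534  0.0934 0.086 ]
right_stop [327.4 172.9] 0.39 [ 0.5664 -0.113   0.044 ]
left_stop [212.5 176.1] 0.49 [0.5355 0.1336 0.044 ]
ring_gauge [236.1 226.5] 0.56 [0.437  0.0739 0.    ]
turned_part [316.5 221.4] 0.75 [ 0.4654 -0.1025  0.    ]
cap_screw [272.1 211.7] 0.58 [ 0.4777 -0.0025  0.    ]
```

View pics/top0.png

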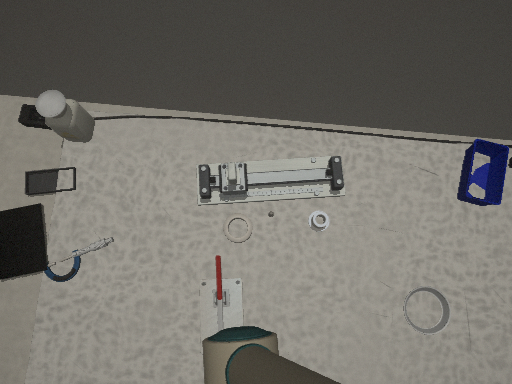

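View pics/scene0.png

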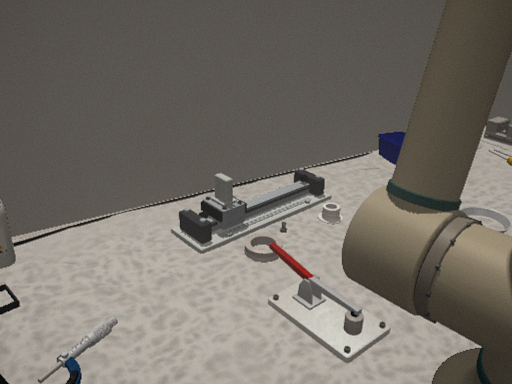

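The top view shows the slide with its end blocks at about (205,181) and (336,173). The carriage is near the left end at (232,177), and the ring, screw and bush stand in front at (237,229), (271,213) and (319,220). The scene view agrees, with the tab at (223,187). The stops put the slide yaw at about 0.11 rad.

Call:
apply_moves(
  deltas=[85, 28, -26, 0, 0, 85, 56, -52, 0, 0, 85, 84, -78, 0, 0, 85, 112, -105, 0, 0, 85, 140, -131, 0, 0, 85, 168, -157, 0, 0, 85, 196, -184, 0, 0, 85, 224, -210, 0, 0, 85, 252, -236, 0, 0, 85, 280, -262, 0, 0, 85, 308, -288, 0, 0, 85, 336, -315, 0, 0],
)

```text
clock: 2.0
position: [0.398, -0.1488, 0.2487]
ee_rot: [0.0, 0.989, 0.148, 0.0]
contact_force: [0.2, 0.2, 0.3]
width: 0.0851
gripper_force: 0.0
```

Call:
apply_moves(
  deltas=[85, 28, -26, 0, 1, 85, 56, -52, 0, 3, 85, 84, -78, 0, 5, 85, 112, -105, 0, 7, 85, 140, -131, 0, 9, 85, 168, -157, 0, 10, 85, 190, -178, 0, 10.7, 85, 203, -190, 0, 10.7, 85, 203, -190, 0, 10.7],
)

```text
clock: 2.75
position: [0.5378, 0.094, 0.248]
ee_rot: [-0.001, 0.998, 0.057, 0.001]
contact_force: [0.3, -0.5, 0.5]
width: 0.0852
gripper_force: 0.0
```

```bash
python3 - <<'E'
from h import *
s=get_state(); p=s["position"]; Rm=rot(s["ee_rot"]); print(s["clock"],p,Rm.as_matrix().round(3),s["contact_force"],s["qpos"])
for n in ("scene","top"):
    im=get_image(n); cv2.imwrite(f"pics/{n}1.png",cv2.resize(im["frame"][100:260,150:370,::-1],None,fx=3,fy=3))
    for k in ("tab","carriage","right_stop","left_stop"):
        for r in place_of(k,im)[:1]:
            w=atz(r["point"],im,Z[k]); print(n,k,np.round(r["point"],1),round(r["score"],2),w.round(4),"tool mm",(Rm.inv().apply(w-p)*1e3).round(1))
E
```

```text
2.75 [0.5377511  0.09400414 0.2479693 ] [[ 0.994  0.114  0.001]
 [ 0.114 -0.994  0.002]
 [ 0.002 -0.002 -1.   ]] [ 0.30478616 -0.45166321  0.49990241] [0.0445265  0.23145473 1.56790091 0.00169856 1.34082874 1.5010894 ]
scene tab [222.8 184.5] 0.79 [0.5433 0.087  0.086 ] tool mm [  4.5   7.9 162. ]
scene carriage [224.5 211.8] 0.84 [0.5373 0.087  0.034 ] tool mm [ -1.5   7.2 214. ]
scene right_stop [306.1 179.9] 0.36 [ 0.5582 -0.1138  0.044 ] tool mm [ -3.6 209.1 203.6]
scene left_stop [207.7 211.8] 0.41 [0.5357 0.1216 0.044 ] tool mm [  0.8 -27.4 204. ]
top tab [271.6 214. ] 0.62 [0.4585 0.0005 0.086 ] tool mm [-89.6  84.1 161.7]
top carriage [233.3 176.5] 0.77 [0.5414 0.0896 0.034 ] tool mm [  2.8   5.1 214. ]
top right_stop [326.9 169.4] 0.42 [ 0.5742 -0.1115  0.044 ] tool mm [ 12.5 208.6 203.7]
top left_stop [216.1 177. ] 0.61 [0.5343 0.1257 0.044 ] tool mm [-1.00e-01 -3.15e+01  2.04e+02]
```

View pics/scene1.png

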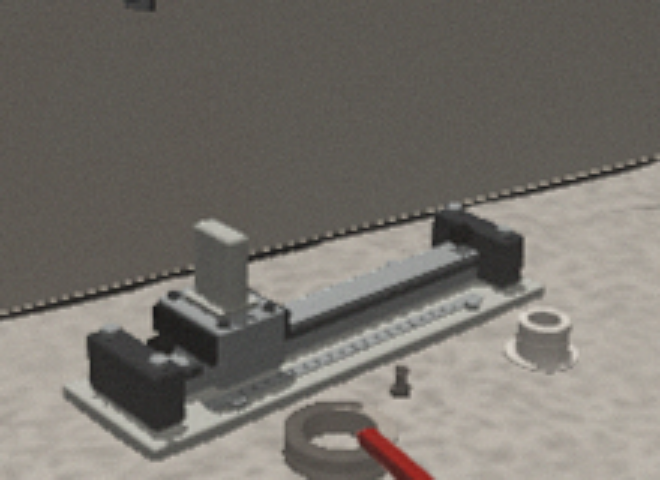

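The crop shows the tab's top face centred at about (221,229), the left block at (140,380), and the plate's front edge running from (155,452) to (543,289). The gripper is above the view. I'll get position and yaw from these edges.

```bash
python3 - <<'E'
from h import *
im=get_image("scene"); s=get_state(); p=s["position"]; Rm=rot(s["ee_rot"])
f=lambda a,z: atz((a[0]/3+150-.33,a[1]/3+100-.33),im,z)
t=f((221,229),.106); a=f((155,452),.012); b=f((543,289),.012)
print("tab",t,(Rm.inv().apply(t-p)*1e3).round(1)); d=a-b; print(a,b,np.linalg.norm(d),np.arctan2(-d[0],d[1]))
im=get_image("top"); A=atz((205,181),im,.053); B=atz((336.5,173),im,.053); d=A-B; print(A,B,np.linalg.norm(d),np.arctan2(-d[0],d[1]))
cv2.imwrite("pics/top2.png",cv2.resize(im["frame"][140:230,185:355,::-1],None,fx=4.5,fy=4.5,interpolation=cv2.INTER_CUBIC))
E
```

```text
tab [0.5358939  0.08986822 0.106     ] [  0.    0.2 142.5]
[0.47490986 0.16536812 0.012     ] [ 0.52482604 -0.15417811  0.012     ] 0.3234214256672096 0.15495729992354765
[0.52110813 0.14715206 0.053     ] [ 0.56556225 -0.13096272  0.053     ] 0.28164516163085557 0.15850013379444497
```

View pics/top2.png

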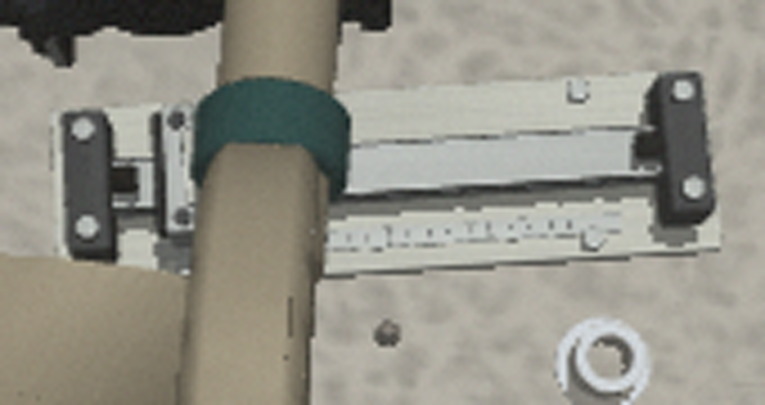

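The block screws sit at about (85,177) and (688,138), giving a yaw near 0.157 and matching the tab position from the scene view. I'll turn -2.5° and descend over the tab.

Call:
apply_moves(
  deltas=[85, 0, 0, 20, -0.5, 85, 0, 0, 40, -1, 85, 0, 0, 60, -2, 85, 0, 0, 80, -2.5, 85, 0, 0, 100, -2.5, 85, 0, 0, 115, -2.5, 85, 0, 0, 130, -2.5, 85, 0, 0, 145, -2.5, 85, 0, 0, 155, -2.5, 85, 0, 0, 160, -2.5, 85, 0, 0, 160, -2.5],
)

```text
clock: 4.27
position: [0.5353, 0.0905, 0.0873]
ee_rot: [-0.0, 0.997, 0.077, -0.001]
contact_force: [-0.1, -0.1, 0.2]
width: 0.0851
gripper_force: 0.0
```

```bash
python3 - <<'E'
from h import *
im=get_image("scene"); s=get_state(); print(s["position"],s["ee_rot"],s["contact_force"])
cv2.imwrite("pics/s3.png",cv2.resize(im["frame"][120:260,150:350,::-1],None,fx=4,fy=4,interpolation=cv2.INTER_CUBIC))
E
```

```text
[0.53590283 0.09058436 0.08814138] [ 3.58849457e-05  9.97053232e-01  7.67123698e-02 -2.53899617e-04] [-0.02334218 -0.69307218  0.10594587]
```

View pics/s3.png

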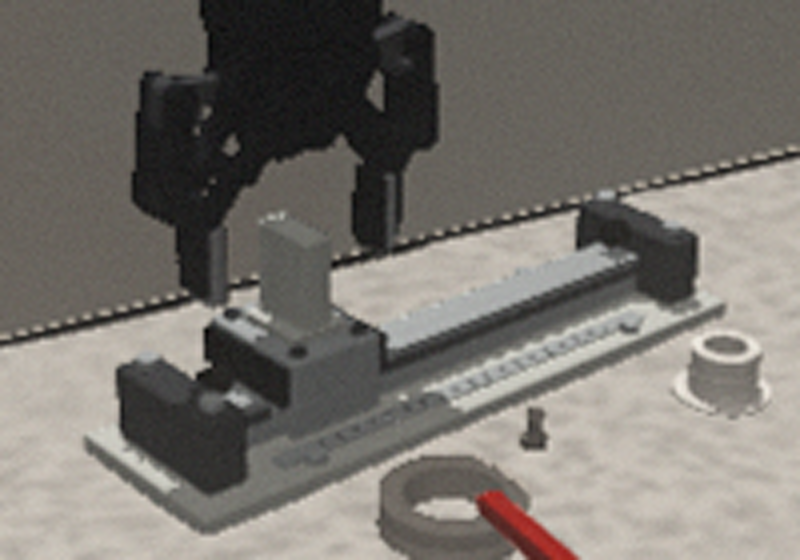

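The tips at (215,300) and (380,245) straddle the tab at (295,275), with the mid-point on it. Closing gradually.

Call:
apply_moves(
  deltas=[60, 0, 0, 0, 0, 45, 0, 0, 0, 0, 36, 0, 0, 0, 0, 30, 0, 0, 0, 0, 26, 0, 0, 0, 0, 23, 0, 0, 0, 0, 20, 0, 0, 0, 0, 18, 0, 0, 0, 0, 16, 0, 0, 0, 0, 14, 0, 0, 0, 0, 12, 0, 0, 0, 0, 12, 0, 0, 0, 0],
  squeeze=40,
)

```text
clock: 5.32
position: [0.536, 0.0904, 0.0884]
ee_rot: [0.0, 0.997, 0.077, 0.0]
contact_force: [-0.4, -1.0, 1.1]
width: 0.0157
gripper_force: 39.4
```

```bash
python3 - <<'E'
from h import *
s=get_state(); print(s["position"],s["ee_rot"],s["contact_force"],s["width"],s["gripper_force"])
E
```

```text
[0.53597899 0.09044607 0.08843931] [2.89269557e-04 9.97025004e-01 7.70782124e-02 8.61767345e-05] [-0.37827403 -1.03380485  1.06509565] 0.015694758652065342 39.36005651950836
```

Gripped. Now going right, feeling the force every 5 mm.

Call:
apply_moves(
  deltas=[12, 0, 2, 0, 0, 12, 0, 4.5, 0, 0, 12, 0, 7, 0, 0, 12, 0, 9.5, 0, 0, 12, 0, 12, 0, 0, 12, 0, 14.5, 0, 0, 12, 0, 17, 0, 0, 12, 0, 20, 0, 0],
)

```text
clock: 5.98
position: [0.5392, 0.0707, 0.0884]
ee_rot: [0.0, 0.997, 0.077, 0.0]
contact_force: [-0.6, 1.3, 4.5]
width: 0.0156
gripper_force: 39.8
```

Call:
apply_moves(
  deltas=[12, 0, 2.5, 0, 0, 12, 0, 5, 0, 0],
)

```text
clock: 6.15
position: [0.54, 0.0656, 0.0884]
ee_rot: [0.0, 0.997, 0.077, 0.0]
contact_force: [-0.3, 2.2, 4.2]
width: 0.0155
gripper_force: 39.8
```

Call:
apply_moves(
  deltas=[12, 0, 2.5, 0, 0, 12, 0, 5, 0, 0],
)

```text
clock: 6.32
position: [0.5408, 0.0608, 0.0884]
ee_rot: [0.0, 0.997, 0.077, 0.0]
contact_force: [0.2, 1.0, 5.3]
width: 0.0158
gripper_force: 39.8
```

Call:
apply_moves(
  deltas=[12, 0, 2.5, 0, 0, 12, 0, 5, 0, 0],
)

```text
clock: 6.48
position: [0.5416, 0.0558, 0.0884]
ee_rot: [0.0, 0.997, 0.077, 0.0]
contact_force: [0.8, 0.2, 5.4]
width: 0.0155
gripper_force: 39.8
```

Call:
apply_moves(
  deltas=[12, 0, 2.5, 0, 0, 12, 0, 5, 0, 0],
)

```text
clock: 6.65
position: [0.5424, 0.0509, 0.0885]
ee_rot: [0.0, 0.997, 0.077, 0.0]
contact_force: [0.4, 0.8, 5.7]
width: 0.0157
gripper_force: 39.8
```

Call:
apply_moves(
  deltas=[12, 0, 2.5, 0, 0, 12, 0, 5, 0, 0],
)

```text
clock: 6.82
position: [0.5432, 0.046, 0.0884]
ee_rot: [0.0, 0.997, 0.077, 0.0]
contact_force: [0.5, 0.6, 5.3]
width: 0.0154
gripper_force: 39.9
```

Call:
apply_moves(
  deltas=[12, 0, 2.5, 0, 0, 12, 0, 5, 0, 0],
)

```text
clock: 6.98
position: [0.544, 0.041, 0.0884]
ee_rot: [0.0, 0.997, 0.077, 0.0]
contact_force: [1.0, 0.6, 5.0]
width: 0.0155
gripper_force: 39.9
```

Call:
apply_moves(
  deltas=[12, 0, 2.5, 0, 0, 12, 0, 5, 0, 0],
)

```text
clock: 7.15
position: [0.5448, 0.0361, 0.0884]
ee_rot: [0.0, 0.997, 0.077, 0.0]
contact_force: [1.4, 1.3, 4.6]
width: 0.0155
gripper_force: 39.9
```

Call:
apply_moves(
  deltas=[12, 0, 2.5, 0, 0, 12, 0, 5, 0, 0],
)

```text
clock: 7.32
position: [0.5456, 0.0311, 0.0884]
ee_rot: [0.0, 0.997, 0.077, 0.001]
contact_force: [1.6, 0.5, 5.0]
width: 0.0153
gripper_force: 39.9
```

Call:
apply_moves(
  deltas=[12, 0, 2.5, 0, 0, 12, 0, 5, 0, 0],
)

```text
clock: 7.48
position: [0.5464, 0.0262, 0.0885]
ee_rot: [0.0, 0.997, 0.077, 0.001]
contact_force: [2.2, 1.4, 6.4]
width: 0.015
gripper_force: 39.9
```

Call:
apply_moves(
  deltas=[12, 0, 2.5, 0, 0, 12, 0, 5, 0, 0],
)

```text
clock: 7.65
position: [0.5472, 0.0212, 0.0884]
ee_rot: [0.0, 0.997, 0.077, 0.001]
contact_force: [3.3, 0.1, 4.8]
width: 0.0156
gripper_force: 39.9
```

Call:
apply_moves(
  deltas=[12, 0, 2.5, 0, 0, 12, 0, 5, 0, 0],
)

```text
clock: 7.82
position: [0.548, 0.0163, 0.0884]
ee_rot: [0.0, 0.997, 0.077, 0.001]
contact_force: [2.8, 1.6, 5.1]
width: 0.0157
gripper_force: 39.8
```

Call:
apply_moves(
  deltas=[12, 0, 2.5, 0, 0, 12, 0, 5, 0, 0],
)

```text
clock: 7.98
position: [0.5488, 0.0114, 0.0884]
ee_rot: [0.0, 0.997, 0.077, 0.001]
contact_force: [3.7, 1.7, 4.4]
width: 0.0158
gripper_force: 39.8
```

Call:
apply_moves(
  deltas=[12, 0, 2.5, 0, 0, 12, 0, 5, 0, 0],
)

```text
clock: 8.15
position: [0.5496, 0.0064, 0.0884]
ee_rot: [0.0, 0.997, 0.077, 0.001]
contact_force: [5.7, 1.3, 4.2]
width: 0.0156
gripper_force: 39.8
```

Call:
apply_moves(
  deltas=[12, 0, 2.5, 0, 0, 12, 0, 5, 0, 0],
)

```text
clock: 8.32
position: [0.5504, 0.0015, 0.0884]
ee_rot: [0.0, 0.997, 0.077, 0.001]
contact_force: [4.2, 1.9, 4.7]
width: 0.0154
gripper_force: 39.8
```

Call:
apply_moves(
  deltas=[12, 0, 2.5, 0, 0, 12, 0, 5, 0, 0],
)

```text
clock: 8.48
position: [0.5512, -0.0035, 0.0884]
ee_rot: [0.0, 0.997, 0.077, 0.001]
contact_force: [5.0, 2.8, 3.4]
width: 0.0152
gripper_force: 39.8
```

Call:
apply_moves(
  deltas=[12, 0, 2.5, 0, 0, 12, 0, 5, 0, 0],
)

```text
clock: 8.65
position: [0.5519, -0.008, 0.0885]
ee_rot: [-0.0, 0.997, 0.076, 0.001]
contact_force: [5.4, 5.7, 4.3]
width: 0.0153
gripper_force: 39.9
```

Call:
apply_moves(
  deltas=[12, 0, 2.5, 0, 0, 12, 0, 5, 0, 0],
)

```text
clock: 8.82
position: [0.5524, -0.011, 0.0884]
ee_rot: [-0.002, 0.997, 0.076, 0.001]
contact_force: [4.2, 11.3, 5.2]
width: 0.0159
gripper_force: 40.3
```

Call:
apply_moves(
  deltas=[12, 0, 2.5, 0, 0, 12, 0, 5, 0, 0],
)

```text
clock: 8.98
position: [0.5531, -0.0155, 0.0884]
ee_rot: [-0.002, 0.997, 0.076, 0.001]
contact_force: [4.8, 11.6, 5.6]
width: 0.0155
gripper_force: 40.3
```

Call:
apply_moves(
  deltas=[12, 0.1, 1.5, 0, 0, 12, 0.2, 3, 0, 0],
)

```text
clock: 9.15
position: [0.5535, -0.0177, 0.0885]
ee_rot: [-0.003, 0.997, 0.076, 0.0]
contact_force: [3.5, 12.5, 6.2]
width: 0.0157
gripper_force: 40.6
```

Call:
apply_moves(
  deltas=[12, 0.1, 1.5, 0, 0, 12, 0.2, 3, 0, 0],
)

```text
clock: 9.32
position: [0.5541, -0.0213, 0.0885]
ee_rot: [-0.002, 0.997, 0.076, 0.0]
contact_force: [4.1, 8.9, 6.2]
width: 0.0153
gripper_force: 40.4
```

Call:
apply_moves(
  deltas=[12, 0.1, 1.5, 0, 0, 12, 0.2, 3, 0, 0],
)

```text
clock: 9.48
position: [0.5546, -0.0246, 0.0885]
ee_rot: [-0.002, 0.997, 0.076, 0.0]
contact_force: [3.0, 9.4, 6.6]
width: 0.0155
gripper_force: 40.4
```

Call:
apply_moves(
  deltas=[12, 0.1, 1.5, 0, 0, 12, 0.2, 3, 0, 0],
)

```text
clock: 9.65
position: [0.5552, -0.0278, 0.0885]
ee_rot: [-0.002, 0.997, 0.077, 0.0]
contact_force: [3.4, 5.0, 4.9]
width: 0.0156
gripper_force: 40.1
```

Call:
apply_moves(
  deltas=[12, 0.1, 1.5, 0, 0, 12, 0.2, 3, 0, 0],
)

```text
clock: 9.82
position: [0.5557, -0.0307, 0.0885]
ee_rot: [-0.002, 0.997, 0.076, -0.0]
contact_force: [2.2, 6.5, 7.1]
width: 0.0152
gripper_force: 40.3
```

Call:
apply_moves(
  deltas=[12, 0, 1.5, 0, 0, 12, 0, 3, 0, 0],
)

```text
clock: 9.98
position: [0.5563, -0.0345, 0.0884]
ee_rot: [-0.001, 0.997, 0.077, -0.0]
contact_force: [3.3, 5.8, 5.6]
width: 0.0157
gripper_force: 40.2
```

Call:
apply_moves(
  deltas=[12, 0, 1.5, 0, 0, 12, 0, 3, 0, 0],
)

```text
clock: 10.15
position: [0.5568, -0.0378, 0.0885]
ee_rot: [-0.001, 0.997, 0.077, 0.0]
contact_force: [3.0, 4.1, 5.5]
width: 0.0152
gripper_force: 40.2
```

Call:
apply_moves(
  deltas=[12, 0, 1.5, 0, 0, 12, 0, 3, 0, 0],
)

```text
clock: 10.32
position: [0.5574, -0.0416, 0.0884]
ee_rot: [-0.0, 0.997, 0.077, 0.0]
contact_force: [3.9, 2.2, 4.6]
width: 0.0157
gripper_force: 40.1
```

Call:
apply_moves(
  deltas=[12, 0, 1.5, 0, 0, 12, 0, 3, 0, 0],
)

```text
clock: 10.48
position: [0.5579, -0.0446, 0.0884]
ee_rot: [-0.0, 0.997, 0.077, 0.0]
contact_force: [4.4, 2.1, 5.1]
width: 0.0156
gripper_force: 40.0
```

Call:
apply_moves(
  deltas=[12, 0, 1.5, 0, 0, 12, 0, 3, 0, 0],
)

```text
clock: 10.65
position: [0.5584, -0.0477, 0.0884]
ee_rot: [-0.0, 0.997, 0.077, 0.0]
contact_force: [4.1, 1.9, 5.7]
width: 0.0153
gripper_force: 40.0
```

Call:
apply_moves(
  deltas=[12, 0, 1.5, 0, 0, 12, 0, 3, 0, 0],
)

```text
clock: 10.82
position: [0.5589, -0.0506, 0.0884]
ee_rot: [-0.0, 0.997, 0.077, 0.0]
contact_force: [3.3, 1.5, 6.2]
width: 0.0154
gripper_force: 40.0
```

Call:
apply_moves(
  deltas=[12, 0.1, 2.5, 0, 0, 12, 0.2, 5, 0, 0, 12, 0.3, 7.5, 0, 0, 12, 0.4, 10, 0, 0],
)

```text
clock: 11.15
position: [0.5605, -0.0604, 0.0884]
ee_rot: [-0.0, 0.997, 0.077, -0.0]
contact_force: [2.6, 1.8, 5.6]
width: 0.0157
gripper_force: 40.1
```

Call:
apply_moves(
  deltas=[12, 0.1, 2, 0, 0, 12, 0.1, 4, 0, 0, 12, 0.1, 6, 0, 0],
)

```text
clock: 11.4
position: [0.5615, -0.0663, 0.0884]
ee_rot: [-0.0, 0.997, 0.077, -0.0]
contact_force: [3.0, 2.3, 5.9]
width: 0.0154
gripper_force: 40.2
```

Call:
apply_moves(
  deltas=[12, 0, 1, 0, 0, 12, 0, 2, 0, 0],
)

```text
clock: 11.57
position: [0.5618, -0.0683, 0.0884]
ee_rot: [-0.0, 0.997, 0.077, -0.0]
contact_force: [3.8, 1.0, 6.1]
width: 0.0152
gripper_force: 40.2
```

Call:
apply_moves(
  deltas=[12, 0, 1, 0, 0, 12, 0, 2, 0, 0],
)

```text
clock: 11.73
position: [0.5621, -0.0703, 0.0884]
ee_rot: [-0.0, 0.997, 0.077, -0.0]
contact_force: [3.3, 1.7, 5.9]
width: 0.0155
gripper_force: 40.1
```

Call:
apply_moves(
  deltas=[12, 0, 1, 0, 0, 12, 0, 2, 0, 0],
)

```text
clock: 11.9
position: [0.5624, -0.0722, 0.0885]
ee_rot: [-0.0, 0.997, 0.077, -0.0]
contact_force: [2.5, 2.5, 5.3]
width: 0.0153
gripper_force: 40.1
```

Call:
apply_moves(
  deltas=[12, 0, 1, 0, 0, 12, 0, 2, 0, 0],
)

```text
clock: 12.07
position: [0.5627, -0.0742, 0.0884]
ee_rot: [-0.0, 0.997, 0.077, -0.0]
contact_force: [3.5, 1.8, 5.7]
width: 0.0153
gripper_force: 40.1
```

Call:
apply_moves(
  deltas=[12, 0, 1, 0, 0, 12, 0, 2, 0, 0],
)

```text
clock: 12.23
position: [0.5631, -0.0762, 0.0884]
ee_rot: [-0.0, 0.997, 0.077, -0.0]
contact_force: [3.1, 2.8, 5.2]
width: 0.0154
gripper_force: 40.1
```

Call:
apply_moves(
  deltas=[12, 0, 1, 0, 0, 12, 0, 2, 0, 0],
)

```text
clock: 12.4
position: [0.5634, -0.0781, 0.0885]
ee_rot: [-0.0, 0.997, 0.077, -0.0]
contact_force: [3.5, 1.7, 4.7]
width: 0.0154
gripper_force: 40.1
```

Call:
apply_moves(
  deltas=[12, 0, 1, 0, 0, 12, 0, 2, 0, 0],
)

```text
clock: 12.57
position: [0.5637, -0.08, 0.0884]
ee_rot: [-0.0, 0.997, 0.077, -0.0]
contact_force: [2.8, 3.1, 5.9]
width: 0.0155
gripper_force: 40.2
```

Call:
apply_moves(
  deltas=[12, 0, 1, 0, 0, 12, 0, 2, 0, 0],
)

```text
clock: 12.73
position: [0.5639, -0.0812, 0.0884]
ee_rot: [-0.001, 0.997, 0.077, -0.0]
contact_force: [2.9, 5.5, 7.1]
width: 0.0156
gripper_force: 40.3
```

Call:
apply_moves(
  deltas=[12, 0, 1, 0, 0, 12, 0, 2, 0, 0],
)

```text
clock: 12.9
position: [0.5641, -0.0823, 0.0884]
ee_rot: [-0.002, 0.997, 0.076, -0.0]
contact_force: [3.7, 7.5, 6.4]
width: 0.0154
gripper_force: 40.4
```

Against the right-hand stop, with contact at y ≈ -0.080 and about 6 N. Hold briefly, then reverse.

Call:
apply_moves(
  deltas=[12, 0, 0, 0, 0, 12, 0, 0, 0, 0, 12, 0, -2, 0, 0, 12, 0, -5, 0, 0, 12, 0, -8, 0, 0, 12, -0.1, -11, 0, 0, 12, -0.1, -14, 0, 0, 12, -0.1, -17, 0, 0, 12, -0.2, -20, 0, 0, 12, -0.2, -23, 0, 0, 12, -0.2, -26, 0, 0],
)

```text
clock: 13.82
position: [0.5603, -0.0591, 0.0884]
ee_rot: [0.001, 0.997, 0.077, 0.0]
contact_force: [3.0, -1.0, 5.1]
width: 0.0152
gripper_force: 40.0
```

Call:
apply_moves(
  deltas=[12, 0, -1.5, 0, 0, 12, 0, -3, 0, 0],
)

```text
clock: 13.98
position: [0.5598, -0.0561, 0.0884]
ee_rot: [0.001, 0.997, 0.077, -0.0]
contact_force: [3.2, 0.2, 5.2]
width: 0.0157
gripper_force: 40.0
```

Call:
apply_moves(
  deltas=[12, 0, -1.5, 0, 0, 12, 0, -3, 0, 0],
)

```text
clock: 14.15
position: [0.5593, -0.0532, 0.0884]
ee_rot: [0.001, 0.997, 0.077, -0.0]
contact_force: [3.9, -1.2, 5.4]
width: 0.0157
gripper_force: 40.0
```

Call:
apply_moves(
  deltas=[12, 0, -1.5, 0, 0, 12, 0, -3, 0, 0],
)

```text
clock: 14.32
position: [0.5589, -0.0503, 0.0884]
ee_rot: [0.001, 0.997, 0.077, -0.0]
contact_force: [3.1, -0.2, 5.9]
width: 0.0155
gripper_force: 40.0
```

Call:
apply_moves(
  deltas=[12, 0, -1.5, 0, 0, 12, 0, -3, 0, 0],
)

```text
clock: 14.48
position: [0.5584, -0.0473, 0.0884]
ee_rot: [0.001, 0.997, 0.077, -0.0]
contact_force: [2.3, -0.3, 5.0]
width: 0.0155
gripper_force: 40.0
```

Call:
apply_moves(
  deltas=[12, 0, -1.5, 0, 0, 12, 0, -3, 0, 0],
)

```text
clock: 14.65
position: [0.5579, -0.0444, 0.0884]
ee_rot: [0.001, 0.997, 0.077, -0.0]
contact_force: [2.8, -1.2, 5.6]
width: 0.0153
gripper_force: 40.0
```

Call:
apply_moves(
  deltas=[12, 0, -1.5, 0, 0, 12, 0, -3, 0, 0],
)

```text
clock: 14.82
position: [0.5574, -0.0414, 0.0884]
ee_rot: [0.001, 0.997, 0.077, -0.0]
contact_force: [3.3, -1.2, 5.5]
width: 0.0154
gripper_force: 40.0
```

Call:
apply_moves(
  deltas=[12, 0, -1.5, 0, 0, 12, 0, -3, 0, 0],
)

```text
clock: 14.98
position: [0.5571, -0.0389, 0.0885]
ee_rot: [0.001, 0.997, 0.077, -0.0]
contact_force: [2.9, -2.8, 5.5]
width: 0.0153
gripper_force: 40.0
```

Call:
apply_moves(
  deltas=[12, 0, -1.5, 0, 0, 12, 0, -3, 0, 0],
)

```text
clock: 15.15
position: [0.5568, -0.0373, 0.0884]
ee_rot: [0.002, 0.997, 0.077, -0.0]
contact_force: [3.3, -8.8, 3.9]
width: 0.0154
gripper_force: 39.9
```

Call:
apply_moves(
  deltas=[12, 0, -1.5, 0, 0, 12, 0, -3, 0, 0],
)

```text
clock: 15.32
position: [0.5564, -0.0351, 0.0885]
ee_rot: [0.003, 0.997, 0.077, -0.0]
contact_force: [3.1, -9.5, 3.7]
width: 0.0156
gripper_force: 39.9
```

Call:
apply_moves(
  deltas=[12, 0, -1.5, 0, 0, 12, 0, -3, 0, 0],
)

```text
clock: 15.48
position: [0.556, -0.0327, 0.0885]
ee_rot: [0.003, 0.997, 0.078, -0.0]
contact_force: [3.6, -11.4, 4.0]
width: 0.0153
gripper_force: 39.9
```

Call:
apply_moves(
  deltas=[12, 0, -1.5, 0, 0, 12, 0, -3, 0, 0],
)

```text
clock: 15.65
position: [0.5556, -0.0296, 0.0885]
ee_rot: [0.003, 0.997, 0.078, -0.0]
contact_force: [2.6, -11.8, 3.4]
width: 0.0153
gripper_force: 40.0
```

Call:
apply_moves(
  deltas=[12, 0, -1.5, 0, 0, 12, 0, -3, 0, 0],
)

```text
clock: 15.82
position: [0.555, -0.0265, 0.0885]
ee_rot: [0.003, 0.997, 0.077, -0.0]
contact_force: [2.9, -10.2, 5.0]
width: 0.0155
gripper_force: 40.1
```

Call:
apply_moves(
  deltas=[12, 0, -1.5, 0, 0, 12, 0, -3, 0, 0],
)

```text
clock: 15.98
position: [0.5545, -0.0232, 0.0885]
ee_rot: [0.003, 0.997, 0.077, -0.0]
contact_force: [3.5, -8.8, 5.5]
width: 0.0155
gripper_force: 40.1
```

Call:
apply_moves(
  deltas=[12, 0, -1.5, 0, 0, 12, 0, -3, 0, 0],
)

```text
clock: 16.15
position: [0.554, -0.0201, 0.0885]
ee_rot: [0.003, 0.997, 0.077, -0.0]
contact_force: [2.3, -7.2, 5.1]
width: 0.0153
gripper_force: 40.2
```

Call:
apply_moves(
  deltas=[12, 0, -1.5, 0, 0, 12, 0, -3, 0, 0],
)

```text
clock: 16.32
position: [0.5535, -0.0171, 0.0885]
ee_rot: [0.003, 0.997, 0.077, -0.0]
contact_force: [2.7, -9.9, 4.8]
width: 0.0156
gripper_force: 40.1
```

Call:
apply_moves(
  deltas=[12, 0, -1.5, 0, 0, 12, 0, -3, 0, 0],
)

```text
clock: 16.48
position: [0.5529, -0.0134, 0.0885]
ee_rot: [0.002, 0.997, 0.077, -0.0]
contact_force: [2.0, -4.2, 5.8]
width: 0.0157
gripper_force: 40.3
```

Call:
apply_moves(
  deltas=[12, 0, -1.5, 0, 0, 12, 0, -3, 0, 0],
)

```text
clock: 16.65
position: [0.5523, -0.0099, 0.0885]
ee_rot: [0.002, 0.997, 0.077, -0.0]
contact_force: [2.4, -3.9, 5.1]
width: 0.0155
gripper_force: 40.4
```

Call:
apply_moves(
  deltas=[12, 0, -1.5, 0, 0, 12, 0, -3, 0, 0],
)

```text
clock: 16.82
position: [0.5517, -0.0063, 0.0885]
ee_rot: [0.001, 0.997, 0.077, -0.0]
contact_force: [2.5, -1.3, 6.2]
width: 0.0156
gripper_force: 40.5
```

The tight spot's entry is at y ≈ -0.0075 going right and y ≈ -0.040 going left, so its middle is at y ≈ -0.0238. On to the left-hand stop, expected at y ≈ 0.098.

Call:
apply_moves(
  deltas=[12, 0, -3, 0, 0, 12, -0.1, -6, 0, 0, 12, -0.1, -9, 0, 0, 12, -0.1, -12, 0, 0, 12, -0.1, -15, 0, 0, 12, -0.2, -18, 0, 0, 12, -0.2, -21, 0, 0, 12, -0.2, -24, 0, 0, 12, -0.3, -27, 0, 0, 12, -0.3, -30, 0, 0, 12, -0.3, -33, 0, 0, 12, -0.4, -36, 0, 0],
)

```text
clock: 17.82
position: [0.5459, 0.0296, 0.0884]
ee_rot: [0.001, 0.997, 0.077, -0.0]
contact_force: [2.7, -1.3, 6.5]
width: 0.0154
gripper_force: 40.4
```

Call:
apply_moves(
  deltas=[12, 0, -3, 0, 0, 12, -0.1, -6, 0, 0, 12, -0.1, -9, 0, 0, 12, -0.1, -12, 0, 0, 12, -0.1, -15, 0, 0, 12, -0.2, -18, 0, 0, 12, -0.2, -21, 0, 0, 12, -0.2, -24, 0, 0, 12, -0.3, -27, 0, 0, 12, -0.3, -30, 0, 0, 12, -0.3, -33, 0, 0, 12, -0.4, -36, 0, 0],
)

```text
clock: 18.82
position: [0.5401, 0.0651, 0.0884]
ee_rot: [0.001, 0.997, 0.077, -0.0]
contact_force: [3.3, -0.7, 5.2]
width: 0.0157
gripper_force: 40.4
```

Call:
apply_moves(
  deltas=[12, 0, -3, 0, 0, 12, 0, -6, 0, 0, 12, -0.1, -9, 0, 0, 12, -0.1, -12, 0, 0, 12, -0.1, -15, 0, 0, 12, -0.2, -17, 0, 0],
)

```text
clock: 19.32
position: [0.5373, 0.082, 0.0884]
ee_rot: [0.001, 0.997, 0.077, -0.0]
contact_force: [3.1, -0.7, 5.5]
width: 0.0159
gripper_force: 40.4
```

Call:
apply_moves(
  deltas=[12, 0, -1.5, 0, 0, 12, 0, -3, 0, 0],
)

```text
clock: 19.48
position: [0.5369, 0.0848, 0.0884]
ee_rot: [0.001, 0.997, 0.077, -0.0]
contact_force: [2.5, -0.8, 6.1]
width: 0.0153
gripper_force: 40.4
```

Call:
apply_moves(
  deltas=[12, 0, -1, 0, 0, 12, 0, -2, 0, 0],
)

```text
clock: 19.65
position: [0.5366, 0.0867, 0.0885]
ee_rot: [0.001, 0.997, 0.077, -0.0]
contact_force: [2.3, -0.8, 6.0]
width: 0.0156
gripper_force: 40.4
```

Call:
apply_moves(
  deltas=[12, 0, -1, 0, 0, 12, 0, -2, 0, 0, 12, 0, -3, 0, 0, 12, 0, -4, 0, 0],
)

```text
clock: 19.98
position: [0.5359, 0.0907, 0.0884]
ee_rot: [0.001, 0.997, 0.077, -0.0]
contact_force: [3.3, -0.3, 6.6]
width: 0.0158
gripper_force: 40.4
```

Call:
apply_moves(
  deltas=[12, 0, -1, 0, 0, 12, 0, -2, 0, 0],
)

```text
clock: 20.15
position: [0.5356, 0.0926, 0.0884]
ee_rot: [0.001, 0.997, 0.077, -0.0]
contact_force: [2.6, -0.9, 6.2]
width: 0.0154
gripper_force: 40.4
```

Call:
apply_moves(
  deltas=[12, 0, -1, 0, 0, 12, 0, -2, 0, 0],
)

```text
clock: 20.32
position: [0.5353, 0.0946, 0.0884]
ee_rot: [0.001, 0.997, 0.077, -0.0]
contact_force: [2.2, -1.2, 5.9]
width: 0.0156
gripper_force: 40.4
```

Call:
apply_moves(
  deltas=[12, 0, -1, 0, 0, 12, 0, -2, 0, 0],
)

```text
clock: 20.48
position: [0.535, 0.0966, 0.0885]
ee_rot: [0.001, 0.997, 0.077, -0.0]
contact_force: [2.0, -0.8, 7.0]
width: 0.0153
gripper_force: 40.4
```

Call:
apply_moves(
  deltas=[12, 0, -1, 0, 0, 12, 0, -2, 0, 0],
)

```text
clock: 20.65
position: [0.5346, 0.0985, 0.0884]
ee_rot: [0.001, 0.997, 0.077, -0.0]
contact_force: [2.1, -1.3, 7.2]
width: 0.0153
gripper_force: 40.4
```

Call:
apply_moves(
  deltas=[12, 0, -1, 0, 0, 12, 0, -2, 0, 0],
)

```text
clock: 20.82
position: [0.5344, 0.0998, 0.0884]
ee_rot: [0.002, 0.997, 0.077, -0.0]
contact_force: [3.3, -4.0, 6.2]
width: 0.0155
gripper_force: 40.3
```

Call:
apply_moves(
  deltas=[12, 0, -1, 0, 0, 12, 0, -2, 0, 0, 12, 0, -2, 0, 0, 12, 0, -2, 0, 0],
)

```text
clock: 21.15
position: [0.5342, 0.101, 0.0884]
ee_rot: [0.002, 0.997, 0.077, -0.0]
contact_force: [2.3, -4.2, 6.0]
width: 0.0156
gripper_force: 40.3
```

Call:
apply_moves(
  deltas=[12, 0, -1, 0, 0, 12, 0, -2, 0, 0, 12, 0, -2, 0, 0, 12, 0, -2, 0, 0],
)

```text
clock: 21.48
position: [0.5341, 0.1022, 0.0884]
ee_rot: [0.003, 0.997, 0.077, -0.0]
contact_force: [2.2, -8.8, 6.0]
width: 0.0159
gripper_force: 40.3
```

Both stops are done. Heading back to the tight spot.

Call:
apply_moves(
  deltas=[12, 0, 2, 0, 0, 12, 0, 5, 0, 0, 12, 0.1, 8, 0, 0, 12, 0.1, 12, 0, 0, 12, 0.1, 16, 0, 0, 12, 0.2, 20, 0, 0, 12, 0.2, 24, 0, 0, 12, 0.3, 28, 0, 0, 12, 0.3, 32, 0, 0, 12, 0.4, 36, 0, 0, 12, 0.4, 40, 0, 0, 12, 0.4, 44, 0, 0],
)

```text
clock: 22.48
position: [0.5407, 0.0616, 0.0884]
ee_rot: [0.0, 0.997, 0.077, -0.0]
contact_force: [1.3, 2.5, 6.8]
width: 0.0154
gripper_force: 40.5
```

Call:
apply_moves(
  deltas=[12, 0, 4, 0, 0, 12, 0.1, 8, 0, 0, 12, 0.1, 12, 0, 0, 12, 0.2, 16, 0, 0, 12, 0.2, 20, 0, 0, 12, 0.2, 24, 0, 0, 12, 0.3, 28, 0, 0, 12, 0.3, 32, 0, 0, 12, 0.4, 36, 0, 0, 12, 0.4, 40, 0, 0, 12, 0.4, 44, 0, 0],
)

```text
clock: 23.4
position: [0.5477, 0.0183, 0.0884]
ee_rot: [0.0, 0.997, 0.077, -0.0]
contact_force: [0.7, 1.4, 6.1]
width: 0.0155
gripper_force: 40.5
```

Call:
apply_moves(
  deltas=[12, 0, 3, 0, 0, 12, 0.1, 6, 0, 0, 12, 0.1, 9, 0, 0, 12, 0.1, 12, 0, 0, 12, 0.1, 15, 0, 0],
)

```text
clock: 23.82
position: [0.5501, 0.0036, 0.0884]
ee_rot: [0.0, 0.997, 0.077, -0.0]
contact_force: [1.9, 2.1, 6.3]
width: 0.0155
gripper_force: 40.5
```

Call:
apply_moves(
  deltas=[12, 0, 1.5, 0, 0, 12, 0, 3, 0, 0, 12, 0, 4.5, 0, 0, 12, 0, 6, 0, 0],
)

```text
clock: 24.15
position: [0.5511, -0.0023, 0.0885]
ee_rot: [0.0, 0.997, 0.077, -0.0]
contact_force: [1.7, 2.0, 6.4]
width: 0.0154
gripper_force: 40.5
```

Call:
apply_moves(
  deltas=[12, 0, 1.5, 0, 0, 12, 0, 3, 0, 0],
)

```text
clock: 24.32
position: [0.5516, -0.0053, 0.0884]
ee_rot: [0.0, 0.997, 0.077, -0.0]
contact_force: [2.2, 1.3, 6.1]
width: 0.0156
gripper_force: 40.5
```

Call:
apply_moves(
  deltas=[12, 0, 1.5, 0, 0, 12, 0, 3, 0, 0],
)

```text
clock: 24.48
position: [0.5519, -0.0078, 0.0884]
ee_rot: [-0.0, 0.997, 0.077, -0.0]
contact_force: [1.9, 5.3, 6.7]
width: 0.0155
gripper_force: 40.6
```

Call:
apply_moves(
  deltas=[12, 0, 1.5, 0, 0, 12, 0, 3, 0, 0],
)

```text
clock: 24.65
position: [0.5522, -0.0094, 0.0884]
ee_rot: [-0.002, 0.997, 0.076, -0.0]
contact_force: [2.8, 9.8, 7.3]
width: 0.0153
gripper_force: 40.9
```

Call:
apply_moves(
  deltas=[12, 0, 1.5, 0, 0, 12, 0, 3, 0, 0, 12, 0, 4.5, 0, 0, 12, 0, 6, 0, 0, 12, 0, 7.5, 0, 0, 12, 0, 9, 0, 0, 12, 0, 10.5, 0, 0, 12, 0, 12, 0, 0],
)

```text
clock: 25.32
position: [0.5539, -0.0203, 0.0885]
ee_rot: [-0.002, 0.997, 0.076, -0.0]
contact_force: [1.7, 8.3, 7.3]
width: 0.0154
gripper_force: 40.9
```

Call:
apply_moves(
  deltas=[12, 0, 1, 0, 0, 12, 0, 2, 0, 0, 12, 0, 2, 0, 0],
)

```text
clock: 25.57
position: [0.5544, -0.0231, 0.0884]
ee_rot: [-0.002, 0.997, 0.077, -0.0]
contact_force: [2.9, 5.8, 7.3]
width: 0.0153
gripper_force: 40.8
```

Call:
apply_moves(
  deltas=[12, 0, 1, 0, 0, 12, 0, 1, 0, 0, 12, 0, 0, 0, 0, 12, 0, 0, 0, 0],
)

```text
clock: 25.9
position: [0.5547, -0.0246, 0.0884]
ee_rot: [-0.0, 0.997, 0.077, -0.0]
contact_force: [2.6, 0.9, 5.8]
width: 0.0154
gripper_force: 40.6
```

```bash
python3 - <<'E'
from h import *
s=get_state(); print(s["position"],s["contact_force"],s["clock"])
E
```

```text
[ 0.5546515  -0.02462454  0.08843561] [2.60193212 0.86326611 5.84815049] 25.9
```

The carriage is at the middle and unloaded. Release slowly and lift.

Call:
apply_moves(
  deltas=[16, 0, 0, 0, 0, 18, 0, 0, 0, 0, 22, 0, 0, 0, 0, 28, 0, 0, 0, 0, 36, 0, 0, 0, 0, 46, 0, 0, 0, 0, 56, 0, 0, 0, 0, 60, 0, 0, 0, 0, 60, 0, 0, 0, 0],
  squeeze=20,
)

```text
clock: 26.65
position: [0.5549, -0.0248, 0.0882]
ee_rot: [0.0, 0.997, 0.077, -0.0]
contact_force: [0.1, 0.8, -0.4]
width: 0.0599
gripper_force: 0.0
```

Call:
apply_moves(
  deltas=[60, 0, 0, -8, 0, 60, 0, 0, -18, 0, 60, 0, 0, -30, 0, 60, 0, 0, -45, 0, 60, 0, 0, -60, 0, 60, 0, 0, -80, 0, 60, 0, 0, -100, 0, 60, 0, 0, -120, 0, 60, 0, 0, -130, 0, 60, 0, 0, -130, 0],
)

```text
clock: 27.48
position: [0.5567, -0.025, 0.2218]
ee_rot: [0.001, 0.997, 0.077, 0.003]
contact_force: [0.5, -0.1, 1.0]
width: 0.0604
gripper_force: 0.0
```

```bash
python3 - <<'E'
from h import *
im=get_image("scene"); s=get_state(); print(s["position"],s["contact_force"],s["width"],s["clock"])
for k in ("tab","carriage"): 
    for r in place_of(k,im)[:1]: print(k,r["score"],atz(r["point"],im,Z[k]))
cv2.imwrite("pics/s4.png",cv2.resize(im["frame"][120:260,150:350,::-1],None,fx=4,fy=4,interpolation=cv2.INTER_CUBIC))
E
```

```text
[ 0.55568834 -0.0248685   0.21989356] [-0.10937425  0.01379943 -0.93414877] 0.059920105491291085 27.5333
tab 0.64 [ 0.5603106  -0.03169888  0.086     ]
carriage 0.66 [ 0.55457029 -0.02461686  0.034     ]
```

View pics/s4.png

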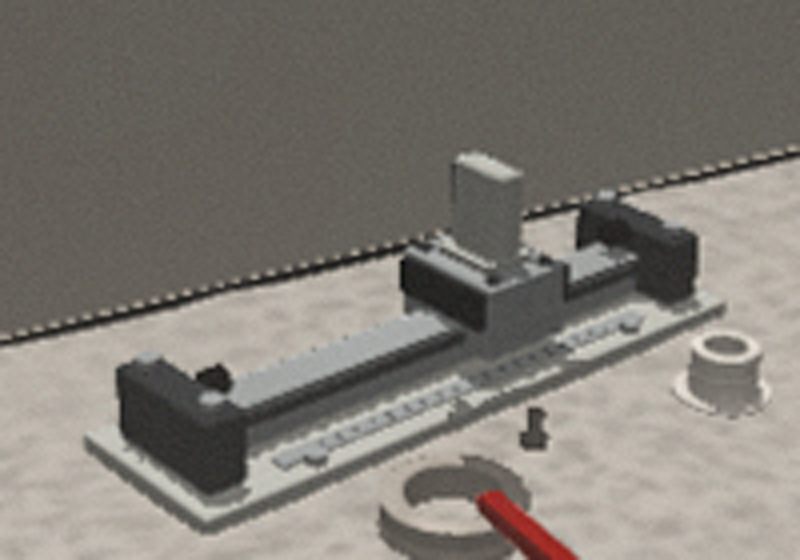

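The carriage, with its tab at about (487,210), stands free at the tight spot. The gripper is clear, and the ring (455,505), screw (535,428) and bush (725,370) have not moved. Handing in.

```bash
python3 -c "
from rig import sign_off
print(sign_off())"
```

```text
the job is handed in; nothing more can be done
None
```

I pressed the carriage gently against the right stop, then the left, and left it standing within about 1 mm of my estimate of the tight spot's middle (y ≈ -0.024 m); the ring, bush and screw were not touched, and I handed the job in at about 27.5 s with no verdict returned.

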